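Put the wooden planes away in the rack by length

TASK

The big horned plane already lies in its place at one end of the plane rack; leave it there and put the four small wooden planes lying about the bench into the four empty cork-lined bays beside it, in order of length: the longest next to the big plane, then shorter and shorter, the shortest furthest from it. Set each one down gently on its sole, one to a bay, lengthways in the middle of the bay (toe to the front or to the back as you like), without dropping it.

Things in the scene. Friction and masses are not known exactly. Their poses are not given: they have to be found in the camera images.
- plane_a_mid (a point): Small wooden hand plane, the second longest of the four loose ones: 140 mm long, 46 mm wide, flat parallel wooden sides 54 mm high, steel iron and dark wedge leaning out of its top to about 78 mm, 290 to 450 g. It starts on its sole on the bench. The point is the middle of its wooden body, half-way up (27 mm above the sole); x along its length towards the toe, y across its width, z up from the sole.
- plane_b_mid (a point): Small wooden hand plane, the shortest of the four loose ones: 90 mm long, 38 mm wide, flat parallel wooden sides 48 mm high, steel iron and dark wedge leaning out of its top to about 70 mm, 150 to 240 g. It starts on its sole on the bench. The point is the middle of its wooden body, half-way up (24 mm above the sole); x along its length towards the toe, y across its width, z up from the sole.
- plane_c_mid (a point): Small wooden hand plane, the longest of the four loose ones: 165 mm long, 50 mm wide, flat parallel wooden sides 57 mm high, steel iron and dark wedge leaning out of its top to about 83 mm, 380 to 590 g. It starts on its sole on the bench. The point is the middle of its wooden body, half-way up (28.5 mm above the sole); x along its length towards the toe, y across its width, z up from the sole.
- plane_d_mid (a point): Small wooden hand plane, the third longest of the four loose ones: 115 mm long, 42 mm wide, flat parallel wooden sides 51 mm high, steel iron and dark wedge leaning out of its top to about 74 mm, 220 to 340 g. It starts on its sole on the bench. The point is the middle of its wooden body, half-way up (25.5 mm above the sole); x along its length towards the toe, y across its width, z up from the sole.
- bay1_top (a point): Bay 1 of the plane rack, counted from the robot's left (+y side): a flat cork pad 190 mm long, 68 mm wide, in a row of four at 92 mm pitch. The point is the middle of the pad's top face, 15 mm above the bench; x along the bay (away from the robot), y across it (towards the robot's left), z up. Between neighbouring pads runs a 6 mm wide batten whose top is only 1 mm above the pads; a rail along the rack's back edge rises 19 mm above the pads, 105 mm behind their middle.
- bay2_top (a point): Bay 2 of the plane rack, counted from the robot's left (+y side): a flat cork pad 190 mm long, 68 mm wide, in a row of four at 92 mm pitch. The point is the middle of the pad's top face, 15 mm above the bench; x along the bay (away from the robot), y across it (towards the robot's left), z up. Between neighbouring pads runs a 6 mm wide batten whose top is only 1 mm above the pads; a rail along the rack's back edge rises 19 mm above the pads, 105 mm behind their middle.
- bay3_top (a point): Bay 3 of the plane rack, counted from the robot's left (+y side): a flat cork pad 190 mm long, 68 mm wide, in a row of four at 92 mm pitch. The point is the middle of the pad's top face, 15 mm above the bench; x along the bay (away from the robot), y across it (towards the robot's left), z up. Between neighbouring pads runs a 6 mm wide batten whose top is only 1 mm above the pads; a rail along the rack's back edge rises 19 mm above the pads, 105 mm behind their middle.
- bay4_top (a point): Bay 4 of the plane rack, counted from the robot's left (+y side): a flat cork pad 190 mm long, 68 mm wide, in a row of four at 92 mm pitch. The point is the middle of the pad's top face, 15 mm above the bench; x along the bay (away from the robot), y across it (towards the robot's left), z up. Between neighbouring pads runs a 6 mm wide batten whose top is only 1 mm above the pads; a rail along the rack's back edge rises 19 mm above the pads, 105 mm behind their middle.
- big_plane_mid (a point): The big wooden plane with a horn at its toe, 205 mm long, 58 mm wide, body 60 mm high (horn and iron up to about 100 mm above the rack floor), already lying lengthways in the rack's end bay, either left of bay 1 or right of bay 4, 105 mm from that bay's middle. The point is the middle of its body, half-way up; x along its length, z up. The other end of the rack holds a round metal tin, 72 mm across, 38 mm high.
Things that resemble listed ones, but are neither listed nor needed, are in the scene too. Leave any purple look-alike of the part that bears plane_b_mid alone. Leave any purple look-alike of the part that bears plane_a_mid alone.

How it is judged:
At the end, for the whole second after the job is handed in: From the big plane's end the bays hold the 165, 140, 115 and 90 mm planes, each flat on its sole on its pad (tilt under 0.1 rad, under 6 mm too high), middle within 14 mm and length within 0.17 rad of the bay's, released, at rest; the big plane within 20 mm of its start (((y of big_plane_mid in the frame of bay1_top above 0.05 m and horizontal distance between plane_c_mid and bay1_top below 0.014 m and angle between the x axis of plane_c_mid and the x axis of bay1_top, either way round below 0.17 rad and z of plane_c_mid in the frame of bay1_top below 0.0345 m and horizontal distance between plane_a_mid and bay2_top below 0.014 m and angle between the x axis of plane_a_mid and the x axis of bay2_top, either way round below 0.17 rad and z of plane_a_mid in the frame of bay2_top below 0.033 m and horizontal distance between plane_d_mid and bay3_top below 0.014 m and angle between the x axis of plane_d_mid and the x axis of bay3_top, either way round below 0.17 rad and z of plane_d_mid in the frame of bay3_top below 0.0315 m and horizontal distance between plane_b_mid and bay4_top below 0.014 m and angle between the x axis of plane_b_mid and the x axis of bay4_top, either way round below 0.17 rad and z of plane_b_mid in the frame of bay4_top below 0.03 m) or (y of big_plane_mid in the frame of bay4_top below -0.05 m and horizontal distance between plane_c_mid and bay4_top below 0.014 m and angle between the x axis of plane_c_mid and the x axis of bay4_top, either way round below 0.17 rad and z of plane_c_mid in the frame of bay4_top below 0.0345 m and horizontal distance between plane_a_mid and bay3_top below 0.014 m and angle between the x axis of plane_a_mid and the x axis of bay3_top, either way round below 0.17 rad and z of plane_a_mid in the frame of bay3_top below 0.033 m and horizontal distance between plane_d_mid and bay2_top below 0.014 m and angle between the x axis of plane_d_mid and the x axis of bay2_top, either way round below 0.17 rad and z of plane_d_mid in the frame of bay2_top below 0.0315 m and horizontal distance between plane_b_mid and bay1_top below 0.014 m and angle between the x axis of plane_b_mid and the x axis of bay1_top, either way round below 0.17 rad and z of plane_b_mid in the frame of bay1_top below 0.03 m)) and angle between each of plane_c_mid, plane_a_mid, plane_d_mid, plane_b_mid's own z axis and vertical below 0.1 rad and linear speed of each of plane_c, plane_a, plane_d, plane_b below 0.02 m/s and contact force between the fingers and plane_c below 0.1 N and contact force between the fingers and plane_a below 0.1 N and contact force between the fingers and plane_d below 0.1 N and contact force between the fingers and plane_b below 0.1 N); the robot touches nothing.
It fails at once if the big plane at the end of the rack is shifted more than 20 mm (distance of big_plane_mid from where it was at the start of the episode above 0.02 m).
It fails at once if plane a is let fall: it moves faster than 0.7 m/s while the fingers do not hold it (a fall of about 25 mm) (contact force between the fingers and plane_a below 0.02 N and linear speed of plane_a above 0.7 m/s).
It fails at once if plane b is let fall: it moves faster than 0.7 m/s while the fingers do not hold it (a fall of about 25 mm) (contact force between the fingers and plane_b below 0.02 N and linear speed of plane_b above 0.7 m/s).
It fails at once if plane c is let fall: it moves faster than 0.7 m/s while the fingers do not hold it (a fall of about 25 mm) (contact force between the fingers and plane_c below 0.02 N and linear speed of plane_c above 0.7 m/s).
It fails at once if plane d is let fall: it moves faster than 0.7 m/s while the fingers do not hold it (a fall of about 25 mm) (contact force between the fingers and plane_d below 0.02 N and linear speed of plane_d above 0.7 m/s).
It also fails if it takes over 115 s, if anything falls off the work surface, if the arm or the gripper's body presses on something with over 40 N, if the wrist force passes 120 N, or if a joint passes its speed limit or range.

ROBOT

A 6-joint arm with a two-finger parallel gripper is mounted at the origin on the work surface. World frame = base frame: x ahead of the robot, y to its left, z up, the work surface at z = 0. Lengths are in m, angles in rad, forces in N, time in s.
With the tool pointing down it reaches from about 0.375 to 0.9 m from the base axis. Payload 3.1 kg.
Tool frame: the origin (TCP) lies on the centre line of the jaws, within the pads' length; the fingertips stand robot.tip_reach ahead of it and the grasp point (between the pads) lies 8 mm behind it (robot.tip_reach is the distance from the TCP to the fingertips, in m); z points along the fingers, y is the line along which they close (so a half turn about z gives the same grasp; the last joint's range is limited). The gripper opens to 87 mm and grips with 3 to 60 N. Pads are 19 mm wide; open, the fingers measure 117 mm over their backs; the gripper's body (75 mm by 190 mm) begins 51 mm behind the grasp point.
Start: joints at [-0.178, 0.527, 1.433, -0, 1.181, -0.178], TCP at [0.625, 0, 0.234] pointing down, gripper open.
Joint ranges: [-3.08, 3.08], [-0.75, 2.2], [0.22, 2.44], [-1.43, 4.57], [0, 2.65], [-2.85, 2.85]. Speed limits (rad/s): [2.79, 2.79, 3.14, 3.14, 3.14, 3.14].

INTERFACE

Orientations are given as a unit quaternion [x, y, z, w].
In Python, from rig import robot gives the robot as it stands.
- The arm moves only by the tool jog_arm, never from a script. Its argument "motion" is one flat list of numbers, 7 for each row, row after row: the shift along the tool's x, y, z scaled (see below), then the turn, a rotation vector about the tool's x, y, z scaled (see below), then the gripper's target within -1 to 1 (shut at 1, half-way at 0, fully open at -1). In form: [x, y, z, rx, ry, rz, hand, x, y, z, rx, ry, rz, hand, ...]. A call has 1 to 12 rows; each row shifts and turns the commanded pose from where the row before left it, along the tool's axes as they then stand; what a row does not reach is not made up. The controller multiplies each number of a shift by 4 cm and each number of a turn by 4 degrees. A row lasts 1/8 s, in which the tool goes at most 62.5 mm and 10.7 degrees, less where a joint would pass 70% of its speed; a pose out of reach is approached as far as the arm can. A call with a number of a shift or a turn outside -1 to 1 is refused whole. A call with a gripper value outside its range is refused whole. The fingers move at their own pace and stop on an object; "grip_force" is the grip in N (left out, the last holds). Time passes only in rows, so rows that do not move let the fingers close. It gives the time, the measured TCP pose, the force, the opening and the grip force at its end, in the units of the state.
- robot.get_obs(): the state, without advancing time (a new reading comes with each control period).
- robot.camera(name): name is "scene" or "side" or "wrist"; returns the picture (400x640x3 uint8, blue, green, red); there is no depth.
- robot.calibration(name): a dict with "fx", "fy", "cx", "cy" (pixels), "R" (3x3) and "t" (3): a world point X has camera coordinates R X + t; the wrist camera has in their place "T_tool_cam" (4x4, takes a point from camera to tool coordinates, whose origin is the TCP and whose axes are the flange's). Camera axes: x right, y down, z forward; pixel columns grow to the right and rows downward; lengths in m; the calibration is good to about 2 mm. A picture is of the moment at which its call begins: read the wrist's pose just before it. calibration takes no time and is no camera call.
- robot.hand_in(): hands the job in; it is judged then, once.
The state is a dict: "time": time; "q": joint angles; "joint_velocities": joint speeds; "joint_torque": joint torques, N m; "position": TCP position; "tool_rot": TCP orientation; "ft_force": force on the tool from outside, world axes, zero at the start; "moment": the same for the moment, N m; "grip_width": finger opening in m; "grip_force": force on a finger pad.
Only numpy, scipy, OpenCV 4.12 (cv2) and the standard library are available. Lean on these libraries where they do the work, as an engineer would, in place of code of your own. Each camera call takes 0.05 s, during which the arm holds its last target. There are 200 camera calls.

## Working session

There is one attempt and no reset: what is moved stays moved. The work goes in short steps, Python scripts to look and compute and a tool call to move; the robot and the scene stay as the last step left them, time stands still between calls to the robot, and variables do not carry over. Pictures are saved under pics/ and viewed, at most 14 in all, crops included, and the job is handed in when it is done.

Besides the shell and the picture viewer there is one more tool, called after "Emit:" by a JSON object that holds its "name" and its "arguments". jog_arm: Moves the arm, as the interface text tells. Shifts and turns lie within -1 to 1; 1 stands for 4 cm of shift or 4 degrees of turn. Its arguments: {"type":"object","properties":{"motion":{"type":"array","items":{"type":"number"}},"grip_force":{"type":"number"}},"required":["motion"]}

```bash
mkdir -p pics; python3 - <<'E'
from rig import robot
import cv2,numpy as np
o=robot.get_obs();print({k:np.round(v,3).tolist() for k,v in o.items()},robot.tip_reach)
for n in("scene","side","wrist"):
    cv2.imwrite(f"pics/{n}0.png",robot.camera(n));print(n,robot.calibration(n))
E
```

```text
{'time': 0.0, 'q': [-0.179, 0.528, 1.434, 0.0, 1.181, -0.179], 'joint_velocities': [-0.001, -0.0, -0.001, -0.002, -0.0, 0.001], 'joint_torque': [-0.001, -44.005, -17.659, 0.063, 0.058, -0.0], 'position': [0.624, 0.0, 0.233], 'tool_rot': [0.707, 0.707, -0.001, -0.001], 'ft_force': [1.025, 0.124, 0.173], 'moment': [0.044, -0.01, 0.049], 'grip_force': 0.0, 'grip_width': 0.087} 0.011
scene {'fx': 363.94855758630587, 'fy': 363.94855758630587, 'cx': 324.15190499148775, 'cy': 199.4229750728543, 'R': array([[-3.30337635e-01,  9.43862422e-01,  8.80810756e-04],
       [ 6.74837968e-01,  2.36835367e-01, -6.98929700e-01],
       [-6.59902087e-01, -2.30288380e-01, -7.15189834e-01]]), 't': array([ 0.12819203, -0.29195545,  1.52537473])}
side {'fx': 453.09467397735136, 'fy': 453.09467397735136, 'cx': 326.5848071914456, 'cy': 201.67649584135944, 'R': array([[-0.97375437, -0.22706992, -0.01554574],
       [-0.1573578 ,  0.72100486, -0.67482628],
       [ 0.1644413 , -0.6546688 , -0.73781286]]), 't': array([0.48775443, 0.07870304, 1.51887369])}
wrist {'fx': 279.2297630118664, 'fy': 279.2297630118664, 'cx': 317.8610600773902, 'cy': 198.70081389344173, 'T_tool_cam': array([[-5.39917357e-04, -9.62117511e-01, -2.72634559e-01,
         7.46032048e-02],
       [ 9.99999854e-01, -5.11938984e-04, -1.73755730e-04,
        -7.95221938e-04],
       [ 2.76011714e-05, -2.72634613e-01,  9.62117647e-01,
        -1.51144389e-01],
       [ 0.00000000e+00,  0.00000000e+00,  0.00000000e+00,
         1.00000000e+00]])}
```

View pics/scene0.png

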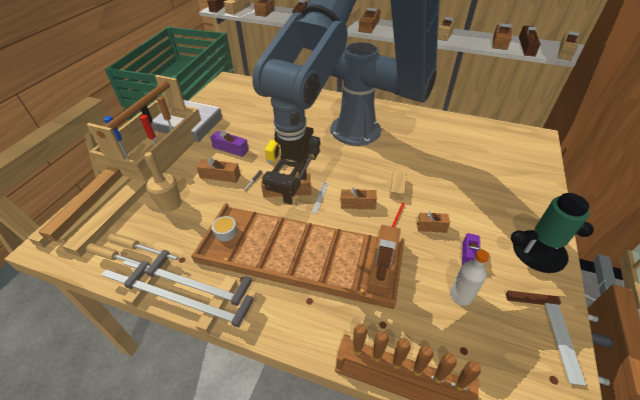

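View pics/side0.png

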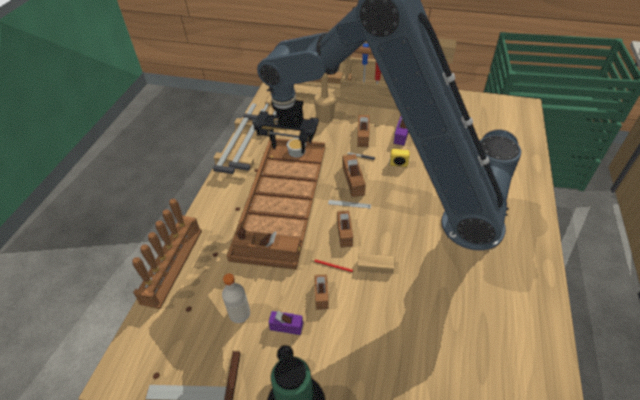

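View pics/wrist0.png

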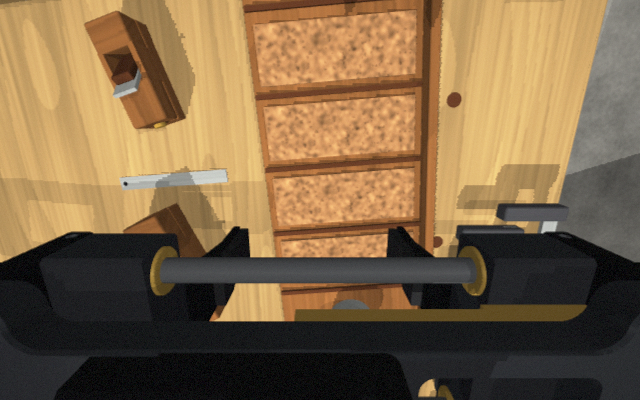

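The big plane is at the +y end (scene 388,250), so the order is c, a, d, b in bays 1 to 4. Brown planes appear at scene (217,170), (285,185), (357,198) and (432,222), and in the side view at (363,131), (353,174), (345,229) and (321,291). The wrist view shows the pads and one plane at (135,70).

```bash
cat > h.py <<'E'
from rig import robot
import cv2,numpy as np
from scipy.spatial.transform import Rotation as Ro
def cam(n,o=None):
    c=robot.calibration(n)
    if n!="wrist": R=c["R"].T; return c,R,-R@c["t"]
    o=o or robot.get_obs(); T=np.eye(4); T[:3,:3]=Ro.from_quat(o["tool_rot"]).as_matrix(); T[:3,3]=o["position"]
    W=T@c["T_tool_cam"]; return c,W[:3,:3],W[:3,3]
def cast(C,uv,z):
    c,R,p=C; uv=np.atleast_2d(np.asarray(uv,float))
    d=np.c_[(uv[:,0]-c["cx"])/c["fx"],(uv[:,1]-c["cy"])/c["fy"],np.ones(len(uv))]@R.T
    return p+d*((z-p[2])/d[:,2])[:,None]
def brown(im,vmax=175):
    h=cv2.cvtColor(im,cv2.COLOR_BGR2HSV)
    m=cv2.inRange(h,(3,95,40),(14,255,vmax))
    return cv2.morphologyEx(m,cv2.MORPH_CLOSE,np.ones((5,5)))
def blobs(m,a):
    return [k for k in cv2.findContours(m,cv2.RETR_EXTERNAL,cv2.CHAIN_APPROX_NONE)[0] if cv2.contourArea(k)>a]
E
python3 - <<'E'
from h import *
P={"scene":[(217,170),(285,185),(357,198),(432,222)],"side":[(363,131),(353,174),(345,229),(321,291)]}
for n in P:
    im=cv2.imread(f"pics/{n}0.png"); C=cam(n); h=cv2.cvtColor(im,cv2.COLOR_BGR2HSV)
    print(n,[h[v,u].tolist() for u,v in P[n]],h[215,100].tolist())
    print(np.round(cast(C,P[n],.03),3).tolist())
    for k in blobs(brown(im),100):
        r=cv2.minAreaRect(k);w=cast(C,[r[0]],.03)[0]
        b=cast(C,cv2.boxPoints(r),.03)[:,:2];s=[np.linalg.norm(b[0]-b[1]),np.linalg.norm(b[1]-b[2])]
        if .25<w[0]<.9 and abs(w[1])<.6: print(np.round(r[0]),np.round(w,3),np.round(sorted(s),3))
im=cv2.imread("pics/wrist0.png");C=cam("wrist");m=brown(im)
for k in blobs(m,300):
    r=cv2.minAreaRect(k);print("w",np.round(r[0]),np.round(r[1]),np.round(cast(C,cv2.boxPoints(r),.05)[:,:2],3).tolist())
# pad corners, by eye, bay 1 and 2
print(np.round(cast(C,[(250,15),(418,0),(258,93),(422,83),(262,100),(418,92),(274,166),(420,153),(274,173),(418,162),(280,230),(418,218)],.015),3)[:,:2].tolist())
E
```

```text
scene [[14, 149, 116], [15, 77, 60], [14, 154, 134], [14, 156, 118]] [18, 121, 224]
[[0.443, -0.386, 0.03], [0.435, -0.126, 0.03], [0.413, 0.124, 0.03], [0.437, 0.372, 0.03]]
[411. 367.] [0.892 0.385 0.03 ] [0.156 0.332]
[482. 256.] [0.52  0.523 0.03 ] [0.034 0.047]
[433. 222.] [0.436 0.375 0.03 ] [0.076 0.095]
[299. 249.] [0.668 0.02  0.03 ] [0.328 0.686]
[358. 198.] [0.414 0.129 0.03 ] [0.088 0.112]
[302. 184.] [ 0.41  -0.071  0.03 ] [0.053 0.1  ]
[217. 170.] [ 0.443 -0.385  0.03 ] [0.106 0.159]
side [[14, 145, 134], [11, 129, 73], [11, 137, 104], [12, 141, 65]] [39, 21, 85]
[[0.439, -0.378, 0.03], [0.431, -0.127, 0.03], [0.408, 0.132, 0.03], [0.43, 0.374, 0.03]]
[321. 292.] [0.429 0.376 0.03 ] [0.036 0.11 ]
[345. 228.] [0.41  0.129 0.03 ] [0.045 0.15 ]
[353. 175.] [ 0.429 -0.122  0.03 ] [0.066 0.214]
[276. 202.] [0.666 0.064 0.03 ] [0.299 0.652]
[363. 131.] [ 0.439 -0.381  0.03 ] [0.045 0.199]
w [350. 296.] [ 25. 140.] [[0.572, -0.139], [0.762, -0.139], [0.766, -0.179], [0.57, -0.179]]
w [164. 242.] [62. 60.] [[0.372, -0.063], [0.445, -0.021], [0.476, -0.095], [0.4, -0.141]]
w [136.  70.] [128.  55.] [[0.376, 0.172], [0.432, 0.194], [0.475, 0.079], [0.413, 0.053]]
w [343. 128.] [257. 198.] [[0.546, 0.194], [0.751, 0.194], [0.787, -0.098], [0.526, -0.099]]
[[0.545, 0.191], [0.738, 0.206], [0.549, 0.107], [0.751, 0.118], [0.554, 0.098], [0.747, 0.108], [0.565, 0.015], [0.757, 0.033], [0.565, 0.006], [0.756, 0.021], [0.57, -0.076], [0.763, -0.058]]
```

The x/y estimates from both fixed cameras agree within 1 cm. By apparent length, the planes are b at y=.375, d at .13, c at −.12 and a at −.38. I'll start with c and take a closer look over it.

Emit:
{"name": "jog_arm", "arguments": {"motion": [-0.875, -0.81, 0, 0, 0, 0, -1, -0.875, -0.81, 0, 0, 0, 0, -1, -0.875, -0.81, 0, 0, 0, 0, -1, -0.875, -0.81, 0, 0, 0, 0, -1, -0.875, -0.81, 0, 0, 0, 0, -1, -0.875, -0.81, 0, 0, 0, 0, -1, 0, 0, 0, 0, 0, 0, -1, 0, 0, 0, 0, 0, 0, -1]}}

```text
time: 1.15
position: [0.4307, -0.2098, 0.2335]
tool_rot: [0.707, 0.707, 0.0, -0.0]
ft_force: [-0.2, 0.0, 0.0]
grip_width: 0.0869
grip_force: 0.0
```

```bash
cat >> h.py <<'E'
def brownw(im):
    h=cv2.cvtColor(im,cv2.COLOR_BGR2HSV)
    return cv2.morphologyEx(cv2.inRange(h,(3,95,30),(15,255,185)),cv2.MORPH_CLOSE,np.ones((7,7)))
def measure(tag,near,L,W,top):
    """pose of the plane nearest to `near` from a wrist picture; prints tool-frame offsets"""
    o=robot.get_obs(); im=robot.camera("wrist"); C=cam("wrist",o); m=brownw(im)
    best=min(blobs(m,400),key=lambda k:np.linalg.norm(cast(C,k.reshape(-1,2).mean(0),top)[0,:2]-near))
    X=cast(C,best.reshape(-1,2),top)[:,:2].astype(np.float32); r=cv2.minAreaRect(X); b=cv2.boxPoints(r)
    e=[b[1]-b[0],b[2]-b[1]]; u=max(e,key=np.linalg.norm); u/=np.linalg.norm(u)
    if u[1]<0:u=-u
    v=np.array([-u[1],u[0]]); c=np.zeros(2); ex=[]
    for a,s in((u,L),(v,W)):
        q=(X-C[2][:2])@a; lo,hi=q.min(),q.max(); ex.append((hi-lo))
        mid=(lo+hi)/2 if lo<0<hi else (hi-s/2 if hi>0 else lo+s/2)
        c+=a*(mid+C[2][:2]@a)
    R=Ro.from_quat(o["tool_rot"]).as_matrix(); d=R.T@np.r_[c-o["position"][:2],0]; t=R.T@np.r_[u,0]
    print("t",round(o["time"],2),"tcp",np.round(o["position"],4),"centre",np.round(c,4),"extent",np.round(ex,3),"yaw deg",round(np.degrees(np.arctan2(u[1],u[0])),1))
    print("offset tool mm",np.round(d[:2]*1000,1),"turn rz deg",round((np.degrees(np.arctan2(t[1],t[0]))+90)%180-90,1))
    cv2.drawContours(im,[best],-1,(0,255,0),1); cv2.imwrite(f"pics/{tag}.png",im)
E
python3 -c "
from h import *
measure('c1',(.43,-.122),.165,.05,.057)"
```

```text
t 1.15 tcp [ 0.4307 -0.2098  0.2335] centre [ 0.4308 -0.1251] extent [0.163 0.05 ] yaw deg 113.8
offset tool mm [84.8  0. ] turn rz deg -23.9
```

View pics/c1.png

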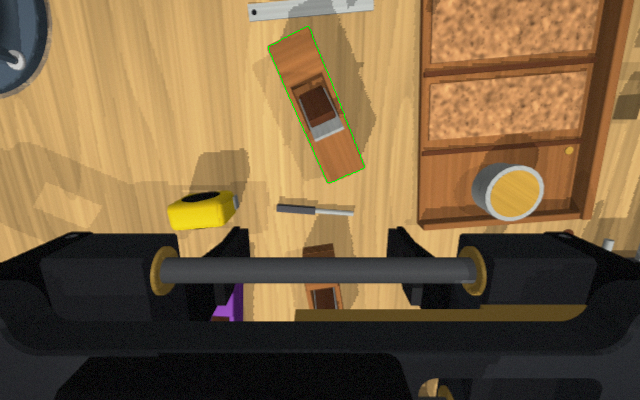

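The green contour fits c exactly: (268,45) to (365,165), extent 163 × 50 mm. Now the grasp.

Emit:
{"name": "jog_arm", "arguments": {"motion": [0.707, 0, 0.2, 0, 0, 0, -1, 0.707, 0, 0.2, 0, 0, 0, -1, 0.707, 0, 0.2, 0, 0, 0, -1, 0, 0, 0.5, 0, 0, -1, -1, 0, 0, 0.5, 0, 0, -1, -1, 0, 0, 0.5, 0, 0, -1, -1, 0, 0, 0.5, 0, 0, -1, -1, 0, 0, 0.5, 0, 0, -1, -1, 0, 0, 0.5, 0, 0, -1, -1, 0, 0, 0.6, 0, 0, 0, -1, 0, 0, 0.6, 0, 0, 0, -1, 0, 0, 0, 0, 0, 0, -1], "grip_force": 35}}

```text
time: 2.7
position: [0.4304, -0.1237, 0.0402]
tool_rot: [0.544, 0.839, -0.0, -0.002]
ft_force: [0.3, -0.3, 0.1]
grip_width: 0.087
grip_force: 0.0
```

Emit:
{"name": "jog_arm", "arguments": {"motion": [0, 0, 0, 0, 0, 0, 1, 0, 0, 0, 0, 0, 0, 1, 0, 0, 0, 0, 0, 0, 1, 0, 0, 0, 0, 0, 0, 1, 0, 0, 0, 0, 0, 0, 1, 0, 0, 0, 0, 0, 0, 1], "grip_force": 35}}

```text
time: 3.45
position: [0.4309, -0.1253, 0.0419]
tool_rot: [0.545, 0.839, 0.0, 0.001]
ft_force: [0.8, 0.6, 5.8]
grip_width: 0.0498
grip_force: 35.0
```

```bash
python3 - <<'E'
from h import *
for f,p,q in(("wrist0",(.6245,0,.2335),(.7071,.7071,0,0)),("c1",(.4307,-.2098,.2335),(.7071,.7071,0,0))):
    im=cv2.imread(f"pics/{f}.png");C=cam("wrist",{"position":p,"tool_rot":q})
    h=cv2.cvtColor(im,cv2.COLOR_BGR2HSV);u,v=(340,50) if f=="wrist0" else (510,100)
    print(np.median(h[v-10:v+10,u-20:u+20].reshape(-1,3),0),np.percentile(h[v-10:v+10,u-20:u+20].reshape(-1,3),[5,95],axis=0).tolist())
    m=cv2.inRange(h,(8,60,150),(17,165,255));m[230:]=0
    m=cv2.morphologyEx(cv2.medianBlur(m,5),cv2.MORPH_OPEN,np.ones((9,9)))
    for k in blobs(m,3000):
        X=cast(C,k.reshape(-1,2),.015)[:,:2].astype(np.float32);r=cv2.minAreaRect(X)
        print(f,cv2.boundingRect(k),np.round(r[0],4),np.round(r[1],3),round(r[2],1))
E
```

```text
[ 14. 138. 208.] [[14.0, 133.0, 168.0], [15.0, 141.0, 231.0]]
wrist0 (266, 165, 153, 65) [ 0.6574 -0.0262] [0.207 0.083] 5.1
wrist0 (256, 93, 163, 71) [0.6498 0.0647] [0.206 0.081] 3.9
wrist0 (245, 7, 177, 84) [0.6432 0.1589] [0.207 0.085] 4.6
[ 14. 139. 196.] [[14.0, 135.0, 162.0], [15.0, 142.0, 219.0]]
c1 (423, 71, 164, 75) [ 0.6623 -0.1228] [0.2   0.082] 2.9
c1 (425, 0, 174, 67) [ 0.6552 -0.033 ] [0.199 0.07 ] 3.4
```

```bash
python3 - <<'E'
import cv2
im=cv2.imread("pics/wrist0.png")[0:235,235:450]
cv2.imwrite("pics/rackcrop.png",cv2.resize(im,None,fx=2.5,fy=2.5,interpolation=cv2.INTER_CUBIC))
E
```

```text
(no output)
```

View pics/rackcrop.png

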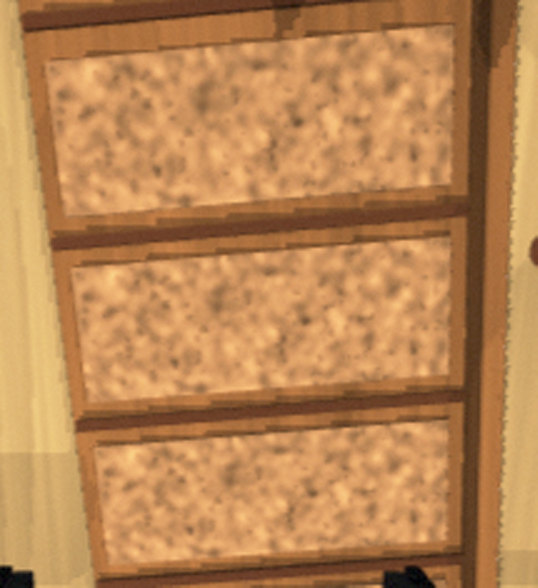

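Cork corners in the crop: bay 1 (45,62) (455,25) (452,185) (65,215); bay 2 (72,267) (450,237) (449,375) (87,402); bay 3 (95,445) (449,420) (447,547) (107,567).

```bash
python3 - <<'E'
from h import *
C=cam("wrist",{"position":(.6245,0,.2335),"tool_rot":(.7071,.7071,0,0)})
B=np.array([[(45,62),(455,25),(452,185),(65,215)],[(72,267),(450,237),(449,375),(87,402)],[(95,445),(449,420),(447,547),(107,567)]],float)
c=[]
for b in B:
    w=cast(C,b/2.5+(235,0),.015)[:,:2];c.append(w.mean(0))
    print(np.round(w.mean(0),4),[round(np.linalg.norm(w[i]-w[i-1]),3) for i in range(4)],[round(np.degrees(np.arctan2(*(w[j]-w[i])[::-1])),1) for i,j in((0,1),(3,2))])
c=np.array(c);d=c[2]-c[0];print(np.linalg.norm(d)/2,np.degrees(np.arctan2(d[0],-d[1])))
y=np.arctan2(d[0],-d[1]);s=.092*np.array([np.sin(y),-np.cos(y)])
for i in range(4):print(i+1,np.round(c.mean(0)+(i-1)*s,4))
E
```

```text
[0.6458 0.1554] [np.float64(0.067), np.float64(0.191), np.float64(0.068), np.float64(0.19)] [np.float64(4.5), np.float64(4.1)]
[0.6527 0.0635] [np.float64(0.068), np.float64(0.189), np.float64(0.068), np.float64(0.191)] [np.float64(4.3), np.float64(4.2)]
[ 0.6603 -0.0296] [np.float64(0.07), np.float64(0.19), np.float64(0.072), np.float64(0.192)] [np.float64(4.1), np.float64(3.6)]
0.09277948527179024 4.497000718084186
1 [0.6457 0.1548]
2 [0.6529 0.0631]
3 [ 0.6601 -0.0286]
4 [ 0.6673 -0.1203]
```

Pad sizes (190 × 68 mm), pitch (92.8 mm) and yaw (4.4°) all check out. Next I lift c and turn it.

Emit:
{"name": "jog_arm", "arguments": {"motion": [0, 0, -0.5, 0, 0, 0, 1, 0, 0, -1, 0, 0, -1, 1, 0, 0, -1, 0, 0, -1, 1, 0, 0, -1, 0, 0, -1, 1, 0, 0, -0.5, 0, 0, -1, 1, 0, 0, 0, 0, 0, -1, 1, 0, 0, 0, 0, 0, -1, 1, 0, 0, 0, 0, 0, -1, 1, 0, 0, 0, 0, 0, -1, 1, 0, 0, 0, 0, 0, -1, 1, 0, 0, 0, 0, 0, -1, 1, 0, 0, 0, 0, 0, -1, 1]}}

```text
time: 4.95
position: [0.4292, -0.1245, 0.2004]
tool_rot: [0.19, 0.982, 0.001, -0.002]
ft_force: [0.1, -0.3, -6.0]
grip_width: 0.0501
grip_force: 35.0
```

Emit:
{"name": "jog_arm", "arguments": {"motion": [0, 0, 0, 0, 0, -1, 1, 0, 0, 0, 0, 0, -1, 1, 0, 0, 0, 0, 0, -1, 1, 0, 0, 0, 0, 0, -1, 1, 0, 0, 0, 0, 0, -1, 1, 0, 0, 0, 0, 0, -1, 1, 0, 0, 0, 0, 0, -0.65, 1, 0, 0, 0, 0, 0, 0, 1]}}

```text
time: 5.95
position: [0.4294, -0.1245, 0.2006]
tool_rot: [-0.04, 0.999, 0.001, -0.001]
ft_force: [-0.9, -0.5, -5.1]
grip_width: 0.0499
grip_force: 35.0
```

```bash
cat >> h.py <<'E'
BAY={1:(.6457,.1552),2:(.6529,.0633),3:(.6600,-.0286),4:(.6670,-.1203)}
def go(x,y,z=None,yaw=None):
    """units from here to a target: turn first, then shift in the turned axes"""
    o=robot.get_obs(); R=Ro.from_quat(o["tool_rot"]).as_matrix(); now=np.degrees(np.arctan2(R[1,0],R[0,0]))
    yaw=now if yaw is None else yaw
    dz=(now-yaw+180)%360-180; a=np.radians(yaw); tx=np.array([np.cos(a),np.sin(a)]); ty=np.array([tx[1],-tx[0]])
    d=np.array([x,y])-o["position"][:2]; z=o["position"][2] if z is None else z
    print("yaw",round(now,1),"rz units",round(dz/4,2),"xyz units",np.round([d@tx/.04,d@ty/.04,(o["position"][2]-z)/.04],3),"q",np.round(o["q"],2),"t",o["time"],"w",round(o["grip_width"],4),"pos",np.round(o["position"],4))
E
python3 -c "
from h import *
go(*BAY[1],.059,184.4)"
```

```text
yaw -175.4 rz units 0.04 xyz units [-5.928  6.558  3.54 ] q [-0.53  0.34  1.9  -0.    0.9  -2.18] t 5.95 w 0.0499 pos [ 0.4294 -0.1245  0.2006]
```

Emit:
{"name": "jog_arm", "arguments": {"motion": [-0.74, 0.82, 0, 0, 0, 0, 1, -0.74, 0.82, 0, 0, 0, 0, 1, -0.74, 0.82, 0, 0, 0, 0, 1, -0.74, 0.82, 0, 0, 0, 0, 1, -0.74, 0.82, 0, 0, 0, 0, 1, -0.74, 0.82, 0, 0, 0, 0, 1, -0.74, 0.82, 0, 0, 0, 0, 1, -0.74, 0.82, 0, 0, 0, 0, 1, 0, 0, 0.7, 0, 0, 0, 1, 0, 0, 0.7, 0, 0, 0, 1, 0, 0, 0, 0, 0, 0, 1, 0, 0, 0, 0, 0, 0, 1]}}

```text
time: 7.45
position: [0.6458, 0.1553, 0.1457]
tool_rot: [-0.04, 0.999, -0.0, 0.0]
ft_force: [0.1, -0.4, -3.9]
grip_width: 0.05
grip_force: 35.0
```

```bash
python3 -c "
from h import *
go(*BAY[1],.059,184.4)
a=robot.camera('scene')[100:310,270:470];b=robot.camera('side')[120:330,200:400]
cv2.imwrite('pics/p1.png',cv2.resize(np.hstack([a,b]),None,fx=2,fy=2))"
```

```text
yaw -175.4 rz units 0.04 xyz units [ 3.000e-03 -2.000e-03  2.168e+00] q [ 0.07  0.68  1.4  -0.    1.06 -1.58] t 7.45 w 0.05 pos [0.6458 0.1553 0.1457]
```

View pics/p1.png

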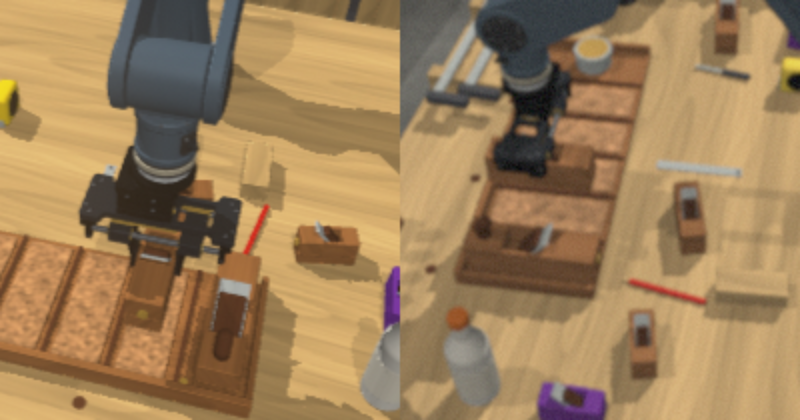

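Both views show c held over bay 1 with the big plane beside it. Its horn is at the far end, clear of the gripper body. I'll lower gently.

Emit:
{"name": "jog_arm", "arguments": {"motion": [0, 0, 0.6, 0, 0, 0, 1, 0, 0, 0.5, 0, 0, 0, 1, 0, 0, 0.4, 0, 0, 0, 1, 0, 0, 0.3, 0, 0, 0, 1, 0, 0, 0.2, 0, 0, 0, 1, 0, 0, 0.08, 0, 0, 0, 1, 0, 0, 0.05, 0, 0, 0, 1, 0, 0, 0, 0, 0, 0, 1, 0, 0, 0, 0, 0, 0, 1]}}

```text
time: 8.68
position: [0.6459, 0.1555, 0.0608]
tool_rot: [-0.04, 0.999, 0.0, 0.0]
ft_force: [0.3, 0.2, -4.3]
grip_width: 0.0495
grip_force: 35.0
```

Emit:
{"name": "jog_arm", "arguments": {"motion": [0, 0, 0.05, 0, 0, 0, 1, 0, 0, 0.04, 0, 0, 0, 1, 0, 0, 0, 0, 0, 0, 1]}}

```text
time: 9.05
position: [0.6457, 0.1554, 0.057]
tool_rot: [-0.04, 0.999, 0.0, 0.0]
ft_force: [0.1, -0.4, -3.4]
grip_width: 0.0497
grip_force: 35.0
```

Emit:
{"name": "jog_arm", "arguments": {"motion": [0, 0, 0.025, 0, 0, 0, 1, 0, 0, 0, 0, 0, 0, -0.4, 0, 0, 0, 0, 0, 0, -0.7, 0, 0, 0, 0, 0, 0, -0.7, 0, 0, 0, 0, 0, 0, -0.7, 0, 0, -0.5, 0, 0, 0, -0.7, 0, 0, -1, 0, 0, 0, -1, 0, 0, -1, 0, 0, 0, -1, 0, 0, -1, 0, 0, 0, -1, 0, 0, -1, 0, 0, 0, -1, 0, 0, 0, 0, 0, 0, -1]}}

```text
time: 10.42
position: [0.6483, 0.1557, 0.2418]
tool_rot: [-0.04, 0.999, 0.0, 0.005]
ft_force: [-0.0, 0.4, -0.8]
grip_width: 0.0869
grip_force: 0.0
```

```bash
python3 -c "
from h import *
go(.42,.035,.2335,90)"
```

```text
yaw -175.4 rz units 23.65 xyz units [-3.018 -5.707  0.208] q [ 0.07  0.57  1.32 -0.    1.24 -1.58] t 10.425 w 0.0869 pos [0.6483 0.1557 0.2418]
```

```bash
cat >> h.py <<'E'
def arc(x,y,z,yaw,n,way=0):
    """equal rows: turn rz and shift together, n rows"""
    o=robot.get_obs(); R=Ro.from_quat(o["tool_rot"]).as_matrix(); now=np.degrees(np.arctan2(R[1,0],R[0,0]))
    dz=(now-yaw+180)%360-180+way*360; d=np.array([x,y])-o["position"][:2]; M=np.zeros((2,2))
    for k in range(n):
        a=np.radians(now-dz*k/n); M+=np.array([[np.cos(a),np.sin(a)],[np.sin(a),-np.cos(a)]])
    print("yaw",round(now,1),"q6",round(o["q"][5],2),"t",o["time"],"rows",n,"xy",np.round(np.linalg.solve(M,d)/.04,3),"z",round((o["position"][2]-z)/.04/n,3),"rz",round(dz/n/4,3))
E
python3 -c "
from h import *
arc(.44,-.47,.2335,90,24)"
```

```text
yaw -175.4 q6 -1.58 t 10.425 rows 24 xy [-0.293 -0.714] z 0.009 rz 0.986
```

Emit:
{"name": "jog_arm", "arguments": {"motion": [-0.293, -0.714, 0.009, 0, 0, 0.986, -1, -0.293, -0.714, 0.009, 0, 0, 0.986, -1, -0.293, -0.714, 0.009, 0, 0, 0.986, -1, -0.293, -0.714, 0.009, 0, 0, 0.986, -1, -0.293, -0.714, 0.009, 0, 0, 0.986, -1, -0.293, -0.714, 0.009, 0, 0, 0.986, -1, -0.293, -0.714, 0.009, 0, 0, 0.986, -1, -0.293, -0.714, 0.009, 0, 0, 0.986, -1, -0.293, -0.714, 0.009, 0, 0, 0.986, -1, -0.293, -0.714, 0.009, 0, 0, 0.986, -1, -0.293, -0.714, 0.009, 0, 0, 0.986, -1, -0.293, -0.714, 0.009, 0, 0, 0.986, -1]}}

```text
time: 11.92
position: [0.6775, -0.2039, 0.2308]
tool_rot: [0.365, 0.931, 0.0, -0.001]
ft_force: [0.5, -0.2, 0.7]
grip_width: 0.0867
grip_force: 0.0
```

Emit:
{"name": "jog_arm", "arguments": {"motion": [-0.293, -0.714, 0.009, 0, 0, 0.986, -1, -0.293, -0.714, 0.009, 0, 0, 0.986, -1, -0.293, -0.714, 0.009, 0, 0, 0.986, -1, -0.293, -0.714, 0.009, 0, 0, 0.986, -1, -0.293, -0.714, 0.009, 0, 0, 0.986, -1, -0.293, -0.714, 0.009, 0, 0, 0.986, -1, -0.293, -0.714, 0.009, 0, 0, 0.986, -1, -0.293, -0.714, 0.009, 0, 0, 0.986, -1, -0.293, -0.714, 0.009, 0, 0, 0.986, -1, -0.293, -0.714, 0.009, 0, 0, 0.986, -1, -0.293, -0.714, 0.009, 0, 0, 0.986, -1, -0.293, -0.714, 0.009, 0, 0, 0.986, -1]}}

```text
time: 13.42
position: [0.4356, -0.4703, 0.2266]
tool_rot: [0.708, 0.706, 0.0, -0.001]
ft_force: [0.9, -0.8, 0.2]
grip_width: 0.0872
grip_force: 0.0
```

Emit:
{"name": "jog_arm", "arguments": {"motion": [0, 0, 0, 0, 0, 0, -1, 0, 0, 0, 0, 0, 0, -1]}}

```text
time: 13.68
position: [0.4372, -0.4698, 0.227]
tool_rot: [0.707, 0.707, 0.0, -0.0]
ft_force: [-0.1, -0.4, -0.1]
grip_width: 0.0868
grip_force: 0.0
```

```bash
python3 -c "
from h import *
measure('a1',(.44,-.38),.14,.046,.054)"
```

```text
t 13.68 tcp [ 0.4372 -0.4698  0.227 ] centre [ 0.4404 -0.3854] extent [0.138 0.046] yaw deg 99.2
offset tool mm [84.4  3.2] turn rz deg -9.3
```

View pics/a1.png

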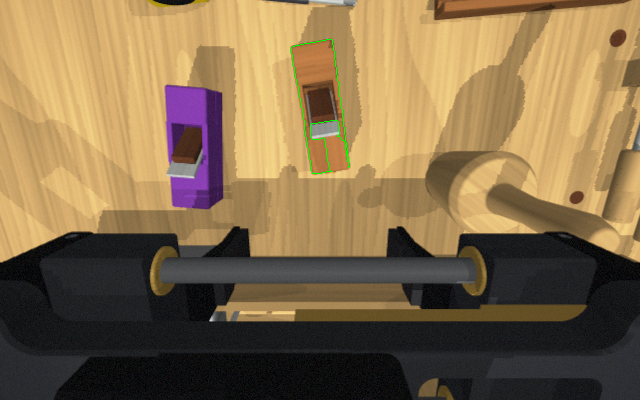

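The contour fits a: (292,45) to (349,170), extent 138 × 46 mm. The purple decoy is to its left and clear of the gripper.

Emit:
{"name": "jog_arm", "arguments": {"motion": [0.703, 0.027, 0.3, 0, 0, 0, -1, 0.703, 0.027, 0.3, 0, 0, 0, -1, 0.703, 0.027, 0.3, 0, 0, 0, -1, 0, 0, 0.7, 0, 0, -0.8, -1, 0, 0, 0.7, 0, 0, -0.8, -1, 0, 0, 0.7, 0, 0, -0.72, -1, 0, 0, 0.7, 0, 0, 0, -1, 0, 0, 0.6, 0, 0, 0, -1, 0, 0, 0.475, 0, 0, 0, -1, 0, 0, 0, 0, 0, 0, -1, 0, 0, 0, 0, 0, 0, -1]}}

```text
time: 15.1
position: [0.4408, -0.3863, 0.0367]
tool_rot: [0.648, 0.762, -0.0, 0.001]
ft_force: [0.5, 0.2, -0.0]
grip_width: 0.0873
grip_force: 0.0
```

Emit:
{"name": "jog_arm", "arguments": {"motion": [0, 0, 0, 0, 0, 0, 1, 0, 0, 0, 0, 0, 0, 1, 0, 0, 0, 0, 0, 0, 1, 0, 0, 0, 0, 0, 0, 1, 0, 0, 0, 0, 0, 0, 1, 0, 0, 0, 0, 0, 0, 1], "grip_force": 30}}

```text
time: 15.85
position: [0.4403, -0.386, 0.0362]
tool_rot: [0.648, 0.762, 0.0, 0.0]
ft_force: [0.4, 0.5, 0.7]
grip_width: 0.0461
grip_force: 30.0
```

Emit:
{"name": "jog_arm", "arguments": {"motion": [0, 0, -0.5, 0, 0, 0, 1, 0, 0, -1, 0, 0, 0, 1, 0, 0, -1, 0, 0, 0, 1, 0, 0, -1, 0, 0, 0, 1, 0, 0, -0.5, 0, 0, 0, 1, 0, 0, 0, 0, 0, 0, 1]}}

```text
time: 16.6
position: [0.4405, -0.3864, 0.1972]
tool_rot: [0.648, 0.762, -0.0, 0.001]
ft_force: [-0.9, 0.5, -3.2]
grip_width: 0.046
grip_force: 30.0
```

```bash
python3 -c "
from h import *
arc(*BAY[2],.18,184.4,22)"
```

```text
yaw 99.2 q6 -1.07 t 16.6 rows 22 xy [0.159 0.6  ] z 0.02 rz -0.968
```

Emit:
{"name": "jog_arm", "arguments": {"motion": [0.9, 0, 0, 0, 0, -0.9, 1, 0.9, 0, 0, 0, 0, -0.9, 1, 0.9, 0, 0, 0, 0, -0.9, 1, 0.9, 0, 0, 0, 0, -0.9, 1, 0, 0, 0, 0, 0, 0, 1]}}

```text
time: 17.23
position: [0.401, -0.2426, 0.1941]
tool_rot: [0.547, 0.837, 0.001, -0.004]
ft_force: [0.1, -0.8, -3.4]
grip_width: 0.046
grip_force: 30.0
```

```bash
python3 -c "
from h import *
arc(*BAY[2],.18,184.4,18)"
```

```text
yaw 113.7 q6 -1.2 t 17.225 rows 18 xy [-0.067  0.583] z 0.02 rz -0.981
```

Emit:
{"name": "jog_arm", "arguments": {"motion": [-0.067, 0.583, 0.02, 0, 0, -0.981, 1, -0.067, 0.583, 0.02, 0, 0, -0.981, 1, -0.067, 0.583, 0.02, 0, 0, -0.981, 1, -0.067, 0.583, 0.02, 0, 0, -0.981, 1, -0.067, 0.583, 0.02, 0, 0, -0.981, 1, -0.067, 0.583, 0.02, 0, 0, -0.981, 1, -0.067, 0.583, 0.02, 0, 0, -0.981, 1, -0.067, 0.583, 0.02, 0, 0, -0.981, 1, -0.067, 0.583, 0.02, 0, 0, -0.981, 1]}}

```text
time: 18.35
position: [0.5793, -0.1344, 0.1871]
tool_rot: [0.267, 0.964, 0.0, -0.001]
ft_force: [-0.5, 0.7, -3.4]
grip_width: 0.0454
grip_force: 30.0
```

Emit:
{"name": "jog_arm", "arguments": {"motion": [-0.067, 0.583, 0.02, 0, 0, -0.981, 1, -0.067, 0.583, 0.02, 0, 0, -0.981, 1, -0.067, 0.583, 0.02, 0, 0, -0.981, 1, -0.067, 0.583, 0.02, 0, 0, -0.981, 1, -0.067, 0.583, 0.02, 0, 0, -0.981, 1, -0.067, 0.583, 0.02, 0, 0, -0.981, 1, -0.067, 0.583, 0.02, 0, 0, -0.981, 1, -0.067, 0.583, 0.02, 0, 0, -0.981, 1, -0.067, 0.583, 0.02, 0, 0, -0.981, 1, 0, 0, 0, 0, 0, 0, 1, 0, 0, 0, 0, 0, 0, 1]}}

```text
time: 19.73
position: [0.6563, 0.0585, 0.1817]
tool_rot: [-0.037, 0.999, -0.0, -0.0]
ft_force: [-0.1, 0.5, -2.9]
grip_width: 0.0454
grip_force: 30.0
```

```bash
python3 -c "
from h import *
go(*BAY[2],.0515,184.4)"
```

```text
yaw -175.7 rz units -0.03 xyz units [0.075 0.126 3.256] q [-0.08  0.63  1.39 -0.    1.12 -1.73] t 19.725 w 0.0454 pos [0.6563 0.0585 0.1817]
```

Emit:
{"name": "jog_arm", "arguments": {"motion": [0.075, 0.126, 0.6, 0, 0, 0, 1, 0, 0, 0.8, 0, 0, 0, 1, 0, 0, 0.7, 0, 0, 0, 1, 0, 0, 0.5, 0, 0, 0, 1, 0, 0, 0.3, 0, 0, 0, 1, 0, 0, 0.15, 0, 0, 0, 1, 0, 0, 0.1, 0, 0, 0, 1, 0, 0, 0.07, 0, 0, 0, 1, 0, 0, 0, 0, 0, 0, 1]}}

```text
time: 20.85
position: [0.6533, 0.0634, 0.0532]
tool_rot: [-0.037, 0.999, -0.0, 0.0]
ft_force: [1.0, 0.1, -3.5]
grip_width: 0.0457
grip_force: 30.0
```

```bash
python3 -c "
from h import *
go(*BAY[2],.0505,184.4);print(robot.get_obs()['ft_force'])"
```

```text
yaw -175.7 rz units -0.03 xyz units [ 0.009 -0.001  0.068] q [-0.07  0.79  1.47 -0.    0.87 -1.72] t 20.85 w 0.0457 pos [0.6533 0.0634 0.0532]
[ 1.0427538   0.08986444 -3.46884252]
```

Emit:
{"name": "jog_arm", "arguments": {"motion": [0, 0, 0.06, 0, 0, 0, 1, 0, 0, 0.01, 0, 0, 0, 1, 0, 0, 0, 0, 0, 0, -0.3, 0, 0, 0, 0, 0, 0, -0.6, 0, 0, 0, 0, 0, 0, -0.6, 0, 0, -0.4, 0, 0, 0, -0.6, 0, 0, -1, 0, 0, 0, -0.6, 0, 0, -1, 0, 0, 0, -1, 0, 0, -1, 0, 0, 0, -1, 0, 0, -1, 0, 0, 0, -1, 0, 0, -0.2, 0, 0, 0, -1, 0, 0, 0, 0, 0, 0, -1]}}

```text
time: 22.35
position: [0.653, 0.0634, 0.2348]
tool_rot: [-0.037, 0.999, -0.0, 0.001]
ft_force: [0.6, 0.4, -1.0]
grip_width: 0.0869
grip_force: 0.0
```

```bash
python3 -c "
from h import *
arc(.42,.035,.2335,100,21)"
```

```text
yaw -175.7 q6 -1.72 t 22.35 rows 21 xy [ 0.225 -0.208] z 0.002 rz 1.003
```

Emit:
{"name": "jog_arm", "arguments": {"motion": [0.225, -0.208, 0, 0, 0, 1, -1, 0.225, -0.208, 0, 0, 0, 1, -1, 0.225, -0.208, 0, 0, 0, 1, -1, 0.225, -0.208, 0, 0, 0, 1, -1, 0.225, -0.208, 0, 0, 0, 1, -1, 0.225, -0.208, 0, 0, 0, 1, -1, 0.225, -0.208, 0, 0, 0, 1, -1, 0.225, -0.208, 0, 0, 0, 1, -1, 0.225, -0.208, 0, 0, 0, 1, -1, 0.225, -0.208, 0, 0, 0, 1, -1, 0.225, -0.208, 0, 0, 0, 1, -1]}}

```text
time: 23.72
position: [0.5341, 0.0037, 0.2321]
tool_rot: [0.341, 0.94, -0.0, -0.002]
ft_force: [0.7, 0.9, 0.3]
grip_width: 0.0873
grip_force: 0.0
```

Emit:
{"name": "jog_arm", "arguments": {"motion": [0.225, -0.208, 0, 0, 0, 1, -1, 0.225, -0.208, 0, 0, 0, 1, -1, 0.225, -0.208, 0, 0, 0, 1, -1, 0.225, -0.208, 0, 0, 0, 1, -1, 0.225, -0.208, 0, 0, 0, 1, -1, 0.225, -0.208, 0, 0, 0, 1, -1, 0.225, -0.208, 0, 0, 0, 1, -1, 0.225, -0.208, 0, 0, 0, 1, -1, 0.225, -0.208, 0, 0, 0, 1, -1, 0.225, -0.208, 0, 0, 0, 1, -1, 0, 0, 0, 0, 0, 0, -1, 0, 0, 0, 0, 0, 0, -1]}}

```text
time: 25.22
position: [0.4199, 0.0345, 0.2335]
tool_rot: [0.641, 0.768, -0.0, -0.0]
ft_force: [-0.2, -0.7, -0.0]
grip_width: 0.0872
grip_force: 0.0
```

```bash
python3 -c "
from h import *
measure('d1',(.415,.128),.115,.042,.051)"
```

```text
t 25.23 tcp [0.4199 0.0345 0.2335] centre [0.4115 0.1251] extent [0.114 0.042] yaw deg 107.9
offset tool mm [90.6  8. ] turn rz deg -7.6
```

View pics/d1.png

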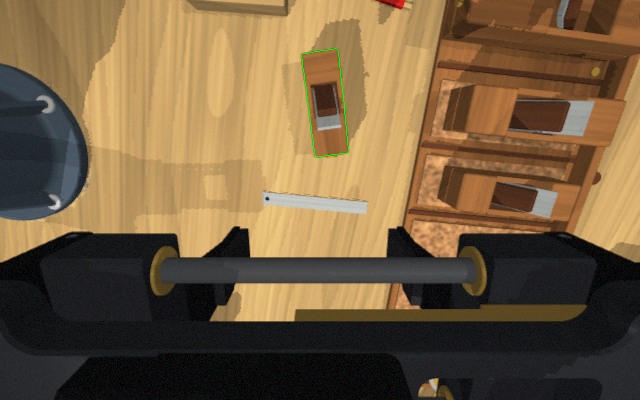

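The contour fits d: (302,52) to (349,155), extent 114 × 42 mm. Planes c and a are sitting in bays 1 and 2.

Emit:
{"name": "jog_arm", "arguments": {"motion": [0.755, 0.067, 0.3, 0, 0, 0, -1, 0.755, 0.067, 0.3, 0, 0, 0, -1, 0.755, 0.067, 0.3, 0, 0, 0, -1, 0, 0, 0.7, 0, 0, -0.7, -1, 0, 0, 0.7, 0, 0, -0.7, -1, 0, 0, 0.7, 0, 0, -0.5, -1, 0, 0, 0.7, 0, 0, 0, -1, 0, 0, 0.7, 0, 0, 0, -1, 0, 0, 0.59, 0, 0, 0, -1, 0, 0, 0, 0, 0, 0, -1, 0, 0, 0, 0, 0, 0, -1]}}

```text
time: 26.65
position: [0.4122, 0.1252, 0.0348]
tool_rot: [0.589, 0.808, 0.0, 0.0]
ft_force: [0.2, -0.4, -0.2]
grip_width: 0.087
grip_force: 0.0
```

Emit:
{"name": "jog_arm", "arguments": {"motion": [0, 0, 0, 0, 0, 0, 1, 0, 0, 0, 0, 0, 0, 1, 0, 0, 0, 0, 0, 0, 1, 0, 0, 0, 0, 0, 0, 1, 0, 0, 0, 0, 0, 0, 1, 0, 0, 0, 0, 0, 0, 1], "grip_force": 25}}

```text
time: 27.4
position: [0.4118, 0.1253, 0.0345]
tool_rot: [0.589, 0.808, 0.0, 0.0]
ft_force: [0.4, 1.4, 0.7]
grip_width: 0.0418
grip_force: 25.0
```

Emit:
{"name": "jog_arm", "arguments": {"motion": [0, 0, -0.5, 0, 0, 0, 1, 0, 0, -1, 0, 0, 0, 1, 0, 0, -1, 0, 0, 0, 1, 0, 0, -1, 0, 0, 0, 1, 0, 0, -0.5, 0, 0, 0, 1, 0, 0, 0, 0, 0, 0, 1]}}

```text
time: 28.15
position: [0.412, 0.1253, 0.1953]
tool_rot: [0.589, 0.808, 0.001, 0.001]
ft_force: [0.5, -0.8, -2.1]
grip_width: 0.0417
grip_force: 25.0
```

```bash
python3 -c "
from h import *
o=robot.get_obs();go(*BAY[3],.18,184.4)
arc(*BAY[3],.18,184.4,20)"
```

```text
yaw 107.9 rz units -19.14 xyz units [-5.887 -4.312  0.383] q [ 0.03  0.33  1.94  0.    0.86 -0.28] t 28.15 w 0.0417 pos [0.412  0.1253 0.1953]
yaw 107.9 q6 -0.28 t 28.15 rows 20 xy [-0.392  0.027] z 0.019 rz -0.957
```

Emit:
{"name": "jog_arm", "arguments": {"motion": [-0.392, 0.027, 0.019, 0, 0, -0.957, 1, -0.392, 0.027, 0.019, 0, 0, -0.957, 1, -0.392, 0.027, 0.019, 0, 0, -0.957, 1, -0.392, 0.027, 0.019, 0, 0, -0.957, 1, -0.392, 0.027, 0.019, 0, 0, -0.957, 1, -0.392, 0.027, 0.019, 0, 0, -0.957, 1, -0.392, 0.027, 0.019, 0, 0, -0.957, 1, -0.392, 0.027, 0.019, 0, 0, -0.957, 1, -0.392, 0.027, 0.019, 0, 0, -0.957, 1, -0.392, 0.027, 0.019, 0, 0, -0.957, 1]}}

```text
time: 29.4
position: [0.5076, 0.0053, 0.1846]
tool_rot: [0.29, 0.957, -0.0, -0.002]
ft_force: [0.4, 0.6, -3.3]
grip_width: 0.0419
grip_force: 25.0
```

Emit:
{"name": "jog_arm", "arguments": {"motion": [-0.392, 0.027, 0.019, 0, 0, -0.957, 1, -0.392, 0.027, 0.019, 0, 0, -0.957, 1, -0.392, 0.027, 0.019, 0, 0, -0.957, 1, -0.392, 0.027, 0.019, 0, 0, -0.957, 1, -0.392, 0.027, 0.019, 0, 0, -0.957, 1, -0.392, 0.027, 0.019, 0, 0, -0.957, 1, -0.392, 0.027, 0.019, 0, 0, -0.957, 1, -0.392, 0.027, 0.019, 0, 0, -0.957, 1, -0.392, 0.027, 0.019, 0, 0, -0.957, 1, -0.392, 0.027, 0.019, 0, 0, -0.957, 1, 0, 0, 0, 0, 0, 0, 1, 0, 0, 0, 0, 0, 0, 1]}}

```text
time: 30.9
position: [0.6575, -0.0283, 0.1773]
tool_rot: [-0.038, 0.999, 0.001, -0.002]
ft_force: [-0.4, -0.5, -2.9]
grip_width: 0.042
grip_force: 25.0
```

```bash
python3 -c "
from h import *
go(*BAY[3],.0495,184.4)"
```

```text
yaw -175.6 rz units -0.01 xyz units [-0.062 -0.013  3.196] q [-0.21  0.64  1.39 -0.    1.12 -1.86] t 30.9 w 0.042 pos [ 0.6575 -0.0283  0.1773]
```

Emit:
{"name": "jog_arm", "arguments": {"motion": [-0.062, -0.013, 0.6, 0, 0, 0, 1, 0, 0, 0.8, 0, 0, 0, 1, 0, 0, 0.7, 0, 0, 0, 1, 0, 0, 0.5, 0, 0, 0, 1, 0, 0, 0.3, 0, 0, 0, 1, 0, 0, 0.15, 0, 0, 0, 1, 0, 0, 0.06, 0, 0, 0, 1, 0, 0, 0, 0, 0, 0, 1, 0, 0, 0, 0, 0, 0, 1]}}

```text
time: 32.02
position: [0.6624, -0.029, 0.0557]
tool_rot: [-0.039, 0.999, -0.0, 0.001]
ft_force: [0.8, -0.1, -3.4]
grip_width: 0.0417
grip_force: 25.0
```

Emit:
{"name": "jog_arm", "arguments": {"motion": [0.05, 0, 0.09, 0, 0, 0, 1, 0, 0, 0.05, 0, 0, 0, 1, 0, 0, 0.02, 0, 0, 0, 1, 0, 0, 0, 0, 0, 0, 1]}}

```text
time: 32.52
position: [0.6594, -0.029, 0.0496]
tool_rot: [-0.039, 0.999, 0.0, -0.0]
ft_force: [-4.3, 0.5, 5.4]
grip_width: 0.0416
grip_force: 25.0
```

Emit:
{"name": "jog_arm", "arguments": {"motion": [0, 0, 0, 0, 0, 0, -0.3, 0, 0, 0, 0, 0, 0, -0.6, 0, 0, 0, 0, 0, 0, -0.6, 0, 0, -0.4, 0, 0, 0, -0.6, 0, 0, -1, 0, 0, 0, -0.6, 0, 0, -1, 0, 0, 0, -1, 0, 0, -1, 0, 0, 0, -1, 0, 0, -1, 0, 0, 0, -1, 0, 0, -0.2, 0, 0, 0, -1, 0, 0, 0, 0, 0, 0, -1]}}

```text
time: 33.78
position: [0.6598, -0.029, 0.2332]
tool_rot: [-0.039, 0.999, -0.0, 0.001]
ft_force: [0.4, -0.7, -0.6]
grip_width: 0.0873
grip_force: 0.0
```

```bash
python3 -c "
from h import *
arc(.435,.285,.22,90,24)"
```

```text
yaw -175.6 q6 -1.86 t 33.775 rows 24 xy [0.439 0.106] z 0.014 rz 0.984
```

Emit:
{"name": "jog_arm", "arguments": {"motion": [0.439, 0.106, 0.014, 0, 0, 0.984, -1, 0.439, 0.106, 0.014, 0, 0, 0.984, -1, 0.439, 0.106, 0.014, 0, 0, 0.984, -1, 0.439, 0.106, 0.014, 0, 0, 0.984, -1, 0.439, 0.106, 0.014, 0, 0, 0.984, -1, 0.439, 0.106, 0.014, 0, 0, 0.984, -1, 0.439, 0.106, 0.014, 0, 0, 0.984, -1, 0.439, 0.106, 0.014, 0, 0, 0.984, -1, 0.439, 0.106, 0.014, 0, 0, 0.984, -1, 0.439, 0.106, 0.014, 0, 0, 0.984, -1, 0.439, 0.106, 0.014, 0, 0, 0.984, -1, 0.439, 0.106, 0.014, 0, 0, 0.984, -1]}}

```text
time: 35.28
position: [0.4769, 0.0793, 0.224]
tool_rot: [0.366, 0.931, -0.001, -0.002]
ft_force: [0.5, -0.3, -0.8]
grip_width: 0.087
grip_force: 0.0
```

Emit:
{"name": "jog_arm", "arguments": {"motion": [0.439, 0.106, 0.014, 0, 0, 0.984, -1, 0.439, 0.106, 0.014, 0, 0, 0.984, -1, 0.439, 0.106, 0.014, 0, 0, 0.984, -1, 0.439, 0.106, 0.014, 0, 0, 0.984, -1, 0.439, 0.106, 0.014, 0, 0, 0.984, -1, 0.439, 0.106, 0.014, 0, 0, 0.984, -1, 0.439, 0.106, 0.014, 0, 0, 0.984, -1, 0.439, 0.106, 0.014, 0, 0, 0.984, -1, 0.439, 0.106, 0.014, 0, 0, 0.984, -1, 0.439, 0.106, 0.014, 0, 0, 0.984, -1, 0.439, 0.106, 0.014, 0, 0, 0.984, -1, 0.439, 0.106, 0.014, 0, 0, 0.984, -1]}}

```text
time: 36.78
position: [0.4338, 0.2851, 0.2172]
tool_rot: [0.708, 0.706, -0.002, -0.001]
ft_force: [0.1, 0.5, 0.8]
grip_width: 0.0873
grip_force: 0.0
```

Emit:
{"name": "jog_arm", "arguments": {"motion": [0, 0, 0, 0, 0, 0, -1, 0, 0, 0, 0, 0, 0, -1]}}

```text
time: 37.02
position: [0.4342, 0.2843, 0.218]
tool_rot: [0.707, 0.707, -0.001, -0.0]
ft_force: [-0.0, -0.1, -1.0]
grip_width: 0.0869
grip_force: 0.0
```

```bash
python3 -c "
from h import *
measure('b1',(.433,.375),.09,.038,.048)"
```

```text
t 37.02 tcp [0.4342 0.2843 0.218 ] centre [0.4306 0.3721] extent [0.089 0.038] yaw deg 106.2
offset tool mm [87.8 -3.6] turn rz deg -16.1
```

View pics/b1.png

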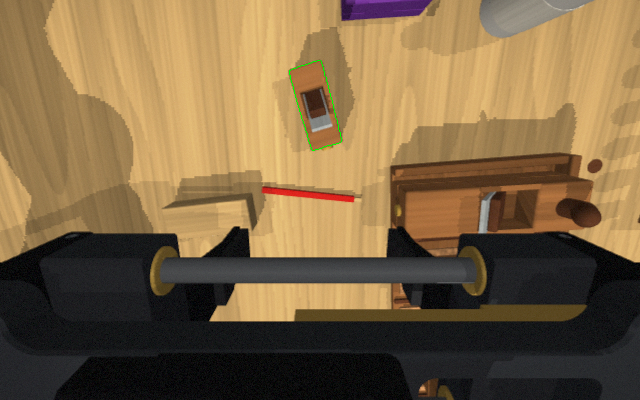

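The contour fits b: (290,62) to (341,150), extent 89 × 38 mm.

Emit:
{"name": "jog_arm", "arguments": {"motion": [0.732, -0.03, 0.3, 0, 0, 0, -1, 0.732, -0.03, 0.3, 0, 0, 0, -1, 0.732, -0.03, 0.3, 0, 0, 0, -1, 0, 0, 0.6, 0, 0, -1, -1, 0, 0, 0.6, 0, 0, -1, -1, 0, 0, 0.6, 0, 0, -1, -1, 0, 0, 0.6, 0, 0, -1, -1, 0, 0, 0.7, 0, 0, 0, -1, 0, 0, 0.65, 0, 0, 0, -1, 0, 0, 0, 0, 0, 0, -1, 0, 0, 0, 0, 0, 0, -1]}}

```text
time: 38.45
position: [0.4321, 0.3728, 0.0337]
tool_rot: [0.602, 0.798, 0.0, 0.0]
ft_force: [0.1, -0.4, -0.2]
grip_width: 0.0871
grip_force: 0.0
```

Emit:
{"name": "jog_arm", "arguments": {"motion": [0, 0, 0, 0, 0, 0, 1, 0, 0, 0, 0, 0, 0, 1, 0, 0, 0, 0, 0, 0, 1, 0, 0, 0, 0, 0, 0, 1, 0, 0, 0, 0, 0, 0, 1, 0, 0, 0, 0, 0, 0, 1], "grip_force": 20}}

```text
time: 39.2
position: [0.4316, 0.3729, 0.033]
tool_rot: [0.602, 0.798, -0.0, -0.0]
ft_force: [0.7, -0.4, 0.4]
grip_width: 0.038
grip_force: 20.0
```

Emit:
{"name": "jog_arm", "arguments": {"motion": [0, 0, -0.5, 0, 0, 0, 1, 0, 0, -1, 0, 0, 0, 1, 0, 0, -1, 0, 0, 0, 1, 0, 0, -1, 0, 0, 0, 1, 0, 0, -1, 0, 0, 0, 1, 0, 0, 0, 0, 0, 0, 1]}}

```text
time: 39.95
position: [0.4334, 0.374, 0.2161]
tool_rot: [0.602, 0.798, 0.003, 0.001]
ft_force: [1.6, 0.5, -1.0]
grip_width: 0.0379
grip_force: 20.0
```

```bash
python3 -c "
from h import *
arc(*BAY[4],.2,184.4,20)"
```

```text
yaw 106.0 q6 0.24 t 39.95 rows 20 xy [-0.654 -0.346] z 0.02 rz -0.981
```

Emit:
{"name": "jog_arm", "arguments": {"motion": [-0.654, -0.346, 0.02, 0, 0, -0.981, 1, -0.654, -0.346, 0.02, 0, 0, -0.981, 1, -0.654, -0.346, 0.02, 0, 0, -0.981, 1, -0.654, -0.346, 0.02, 0, 0, -0.981, 1, -0.654, -0.346, 0.02, 0, 0, -0.981, 1, -0.654, -0.346, 0.02, 0, 0, -0.981, 1, -0.654, -0.346, 0.02, 0, 0, -0.981, 1, -0.654, -0.346, 0.02, 0, 0, -0.981, 1, -0.654, -0.346, 0.02, 0, 0, -0.981, 1, -0.654, -0.346, 0.02, 0, 0, -0.981, 1]}}

```text
time: 41.2
position: [0.4593, 0.0832, 0.2034]
tool_rot: [0.298, 0.955, -0.0, -0.002]
ft_force: [0.2, 0.1, -1.5]
grip_width: 0.0378
grip_force: 20.0
```

Emit:
{"name": "jog_arm", "arguments": {"motion": [-0.654, -0.346, 0.02, 0, 0, -0.981, 1, -0.654, -0.346, 0.02, 0, 0, -0.981, 1, -0.654, -0.346, 0.02, 0, 0, -0.981, 1, -0.654, -0.346, 0.02, 0, 0, -0.981, 1, -0.654, -0.346, 0.02, 0, 0, -0.981, 1, -0.654, -0.346, 0.02, 0, 0, -0.981, 1, -0.654, -0.346, 0.02, 0, 0, -0.981, 1, -0.654, -0.346, 0.02, 0, 0, -0.981, 1, -0.654, -0.346, 0.02, 0, 0, -0.981, 1, -0.654, -0.346, 0.02, 0, 0, -0.981, 1, 0, 0, 0, 0, 0, 0, 1, 0, 0, 0, 0, 0, 0, 1]}}

```text
time: 42.7
position: [0.664, -0.1206, 0.1949]
tool_rot: [-0.038, 0.999, 0.001, -0.002]
ft_force: [-0.1, 0.8, -2.8]
grip_width: 0.0377
grip_force: 20.0
```

```bash
python3 -c "
from h import *
go(*BAY[4],.048,184.4)"
```

```text
yaw -175.6 rz units 0.0 xyz units [-7.600e-02  1.000e-03  3.674e+00] q [-0.34  0.64  1.33  0.    1.18 -1.99] t 42.7 w 0.0377 pos [ 0.664  -0.1206  0.1949]
```

Emit:
{"name": "jog_arm", "arguments": {"motion": [-0.04, 0, 0.8, 0, 0, 0, 1, 0, 0, 0.9, 0, 0, 0, 1, 0, 0, 0.8, 0, 0, 0, 1, 0, 0, 0.5, 0, 0, 0, 1, 0, 0, 0.3, 0, 0, 0, 1, 0, 0, 0.15, 0, 0, 0, 1, 0, 0, 0.06, 0, 0, 0, 1, 0, 0, 0, 0, 0, 0, 1, 0, 0, 0, 0, 0, 0, 1]}}

```text
time: 43.82
position: [0.6678, -0.1214, 0.0575]
tool_rot: [-0.039, 0.999, -0.0, 0.001]
ft_force: [-0.2, 0.0, -1.3]
grip_width: 0.0376
grip_force: 20.0
```

Emit:
{"name": "jog_arm", "arguments": {"motion": [0, 0, 0.1, 0, 0, 0, 1, 0, 0, 0.08, 0, 0, 0, 1, 0, 0, 0.05, 0, 0, 0, 1, 0, 0, 0, 0, 0, 0, 1]}}

```text
time: 44.32
position: [0.6672, -0.1211, 0.0481]
tool_rot: [-0.039, 0.999, 0.0, -0.0]
ft_force: [-1.8, -0.1, 2.9]
grip_width: 0.0377
grip_force: 20.0
```

Emit:
{"name": "jog_arm", "arguments": {"motion": [0, 0, 0, 0, 0, 0, -0.3, 0, 0, 0, 0, 0, 0, -0.6, 0, 0, 0, 0, 0, 0, -0.6, 0, 0, -0.4, 0, 0, 0, -0.6, 0, 0, -1, 0, 0, 0, -0.6, 0, 0, -1, 0, 0, 0, -1, 0, 0, -1, 0, 0, 0, -1, 0, 0, -1, 0, 0, 0, -1, 0, 0, -1, 0, 0, 0, -1, 0, 0, 0, 0, 0, 0, -1]}}

```text
time: 45.58
position: [0.6697, -0.1219, 0.2693]
tool_rot: [-0.039, 0.999, -0.002, 0.005]
ft_force: [0.9, 0.1, -0.4]
grip_width: 0.0867
grip_force: 0.0
```

```bash
python3 -c "
from h import *
arc(.64,-.14,.33,90,24)"
```

```text
yaw -175.6 q6 -1.99 t 45.575 rows 24 xy [ 0.012 -0.039] z -0.063 rz 0.984
```

Emit:
{"name": "jog_arm", "arguments": {"motion": [0, -0.04, -0.06, 0, 0, 0.984, -1, 0, -0.04, -0.06, 0, 0, 0.984, -1, 0, -0.04, -0.06, 0, 0, 0.984, -1, 0, -0.04, -0.06, 0, 0, 0.984, -1, 0, -0.04, -0.06, 0, 0, 0.984, -1, 0, -0.04, -0.06, 0, 0, 0.984, -1, 0, -0.04, -0.06, 0, 0, 0.984, -1, 0, -0.04, -0.06, 0, 0, 0.984, -1, 0, -0.04, -0.06, 0, 0, 0.984, -1, 0, -0.04, -0.06, 0, 0, 0.984, -1, 0, -0.04, -0.06, 0, 0, 0.984, -1, 0, -0.04, -0.06, 0, 0, 0.984, -1]}}

```text
time: 47.08
position: [0.661, -0.1387, 0.2913]
tool_rot: [0.366, 0.931, 0.0, -0.001]
ft_force: [0.1, 0.8, -0.5]
grip_width: 0.0876
grip_force: 0.0
```

Emit:
{"name": "jog_arm", "arguments": {"motion": [0, -0.04, -0.06, 0, 0, 0.984, -1, 0, -0.04, -0.06, 0, 0, 0.984, -1, 0, -0.04, -0.06, 0, 0, 0.984, -1, 0, -0.04, -0.06, 0, 0, 0.984, -1, 0, -0.04, -0.06, 0, 0, 0.984, -1, 0, -0.04, -0.06, 0, 0, 0.984, -1, 0, -0.04, -0.06, 0, 0, 0.984, -1, 0, -0.04, -0.06, 0, 0, 0.984, -1, 0, -0.04, -0.06, 0, 0, 0.984, -1, 0, -0.04, -0.06, 0, 0, 0.984, -1, 0, -0.04, -0.06, 0, 0, 0.984, -1, 0, 0, 0, 0, 0, 0, -1]}}

```text
time: 48.58
position: [0.646, -0.1468, 0.3181]
tool_rot: [0.682, 0.731, -0.0, -0.001]
ft_force: [0.4, 0.1, 0.3]
grip_width: 0.0871
grip_force: 0.0
```

```bash
python3 -c "
from h import *
o=robot.get_obs();im=robot.camera('wrist');np.save('pose.npy',np.r_[o['position'],o['tool_rot']]);print(o['time'],o['position'])
cv2.imwrite('pics/end.png',im);cv2.imwrite('pics/endc.png',cv2.resize(im[0:240,190:470],None,fx=2.5,fy=2.5,interpolation=cv2.INTER_CUBIC))"
```

```text
48.575 [ 0.64603275 -0.14675197  0.31806876]
```

View pics/endc.png

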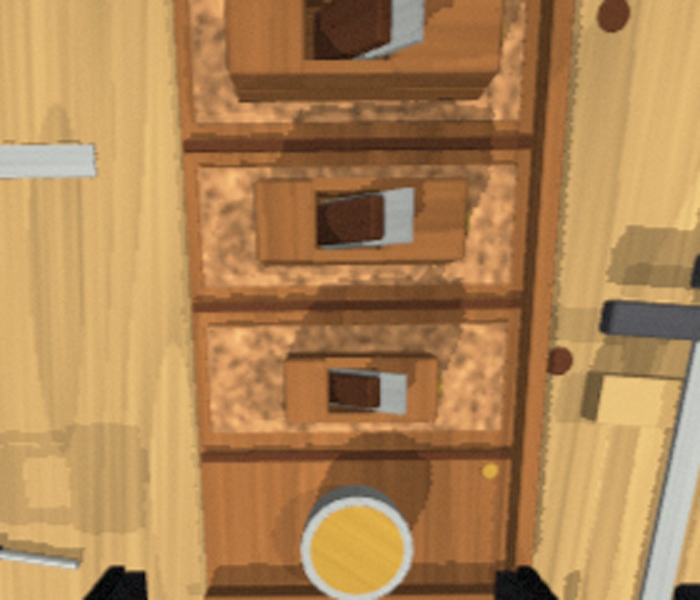

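Planes d (crop 362,221) and b (361,390) sit flat and central on their pads, next to the tin. I'll check the offsets numerically.

```bash
python3 - <<'E'
from h import *
p=np.load("pose.npy");C=cam("wrist",{"position":p[:3],"tool_rot":p[3:]})
f=lambda P,z:cast(C,np.array(P)/2.5+(190,0),z)[:,:2].mean(0)
for n,pad,top,z in(("d",[(198,165),(515,163),(515,287),(200,292)],[(258,180),(467,180),(465,262),(258,263)],.066),("b",[(208,325),(505,322),(503,430),(210,437)],[(286,357),(437,356),(436,421),(286,423)],.063)):
    print(n,np.round(f(pad,.015),4),np.round(f(top,z),4))
o=robot.get_obs();im=cv2.imread("pics/d1.png");C=cam("wrist",{"position":(.4199,.0345,.2335),"tool_rot":(.641,.768,0,0)})
# a and c top corners in d1, by eye: front end centre
print("front-end mid a,c",np.round(cast(C,[(446,187)],.069)[0],3),np.round(cast(C,[(456,110)],.072)[0],3))
E
```

```text
d [ 0.6595 -0.0292] [ 0.6599 -0.0307]
b [ 0.6668 -0.1206] [ 0.6673 -0.121 ]
front-end mid a,c [0.566 0.06  0.069] [0.549 0.144 0.072]
```

d and b are within 2 mm. I'll check a and c from above as well.

Emit:
{"name": "jog_arm", "arguments": {"motion": [0.9, 0, 0, 0, 0, 0, -1, 0.9, 0, 0, 0, 0, 0, -1, 0.9, 0, 0, 0, 0, 0, -1, 0.9, 0, 0, 0, 0, 0, -1, 0.7, 0, 0, 0, 0, 0, -1, 0, 0, 0, 0, 0, 0, -1, 0, 0, 0, 0, 0, 0, -1]}}

```text
time: 49.5
position: [0.6349, 0.024, 0.3184]
tool_rot: [0.682, 0.731, -0.0, 0.0]
ft_force: [0.3, -0.3, 0.0]
grip_width: 0.0869
grip_force: 0.0
```

```bash
python3 -c "
from h import *
o=robot.get_obs();im=robot.camera('wrist');np.save('pose.npy',np.r_[o['position'],o['tool_rot']]);print(o['time'],o['position'])
cv2.imwrite('pics/endd.png',cv2.resize(im[0:240,190:470],None,fx=2.5,fy=2.5,interpolation=cv2.INTER_CUBIC))"
```

```text
49.5 [0.63486108 0.02404679 0.31841394]
```

View pics/endd.png

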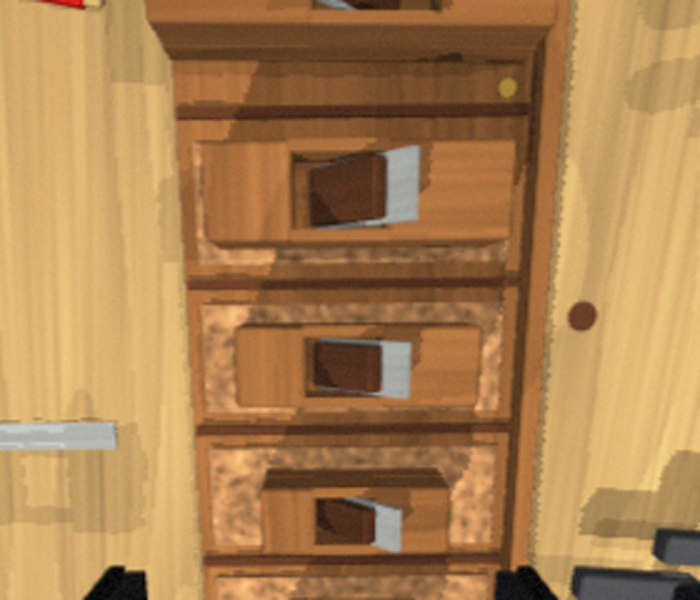

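The picture shows c and a square and central in bays 1 and 2. Top corners are c (202,142)–(513,240) and a (236,325)–(478,407).

```bash
python3 - <<'E'
from h import *
p=np.load("pose.npy");C=cam("wrist",{"position":p[:3],"tool_rot":p[3:]})
f=lambda P,z:cast(C,np.array(P)/2.5+(190,0),z)[:,:2].mean(0)
print("c",f([(202,142),(515,141),(512,240),(206,243)],.072),BAY[1]);print("a",f([(236,327),(478,325),(478,404),(238,407)],.069),BAY[2])
print(robot.hand_in())
E
```

```text
c [0.64568982 0.15355766] (0.6457, 0.1552)
a [0.65269624 0.06309627] (0.6529, 0.0633)
the job is handed in; nothing more can be done
None
```

All four planes are in the rack in order of length (165, 140, 115 and 90 mm, starting next to the big plane), each measured within about 2 mm of its bay's middle, and the job was handed in at about 50 s; no verdict came back.

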